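# Lock the orbital shaker with its transport pin

## Robot

A 7-joint arm with a two-finger parallel gripper is mounted at the origin on the work surface. World frame = base frame: x ahead of the robot, y to its left, z up, the work surface at z = 0. Lengths are in m, angles in rad, forces in N, time in s.
With the tool pointing down it reaches from about 0.425 to 0.925 m from the base axis. Payload 6.8 kg.
Tool frame: the origin (TCP) lies on the centre line of the jaws, within the pads' length; the fingertips stand 17 mm ahead of it and the grasp point (between the pads) lies 2 mm behind it (nose_length is the distance from the TCP to the fingertips, in m); z points along the fingers, x is the direction in which the jaws open and shut, and the axes are right-handed (so a half turn about z gives the same grasp; the last joint's range is limited). The gripper opens to 85 mm and grips with 20 to 120 N. Pads are 22 mm wide; open, the fingers measure 114 mm over their backs; the gripper's body (76 mm by 85 mm) begins 54 mm behind the grasp point. The pads swing forward as they close: fully open they stand 13 mm farther back than shut.
Start: joints at [-1.422, 0.477, 0.022, 1.555, -0.011, 1.109, -0.083], TCP at [0.171, 0.653, 0.248] pointing down, gripper open.
Joint ranges: [-2.96, 2.96], [-0.34, 2.1], [-1.41, 1.46], [0.24, 2.44], [-1.37, 4.51], [0.17, 1.92], [-2.96, 2.96]. Speed limits (rad/s): [2.39, 2.39, 3.14, 3.14, 3.14, 3.14, 3.14].

## Interface

Orientations are given as a unit quaternion [w, x, y, z].
In Python, from station import * gives the robot as it stands.
- The arm moves only by the tool send_rows, never from a script. Its argument "commands" is a list of rows, each an object with "translation": the shift along the tool's x, y, z in m, a list of three; "rot": the turn, a rotation vector about the tool's x, y, z in degrees, a list of three; "grip": the finger opening in m, from 0 to 0.0854. In form: [{"translation": [tx, ty, tz], "rot": [rx, ry, rz], "grip": grip}, ...]. A call has exactly 5 rows; each row shifts and turns the commanded pose from where the row before left it, along the tool's axes as they then stand; what a row does not reach is not made up. A row lasts 1/12 s, in which the tool goes at most 41.7 mm and 7.16 degrees, less where a joint would pass 70% of its speed; a pose out of reach is approached as far as the arm can. A call with a gripper value outside its range is refused whole. The fingers move at their own pace and stop on an object; "force" is the grip in N (left out, the last holds). Time passes only in rows, so rows that do not move let the fingers close, or fill a call up. It gives the time, the measured TCP pose, the force and the opening at its end, in the units of the state.
- get_obs(): the state, without advancing time (a new reading comes with each control period).
- read_camera(name): name is "scene" or "side" or "wrist"; returns a dict with "pixels" (420x560x3 uint8, red, green, blue), "depth" (420x560 float32, m along the optical axis (not along the pixel's ray), 0 where there is no reading), "mtx" (3x3 intrinsics, pixels), "extrinsics" (4x4, takes a point from camera to world coordinates). Camera axes: x right, y up, looking along -z (the intrinsics and any distortion apply to the point x, -y, -z); pixel columns grow to the right and rows downward; lengths in m; the calibration is good to about 2 mm. A picture is of the moment at which its call begins.
- hand_in(): hands the job in, once; it reports no verdict.
The state is a dict: "t": time; "q": joint angles; "joint_vel": joint speeds; "joint_torque": joint torques, N m; "eef_pos": TCP position; "tool_rot": TCP orientation; "contact_force": force on the tool from outside, world axes, zero at the start; "torque": the same for the moment, N m; "gripper_width": opening from 0.0 (shut) to 1.0 (fully open).
Only numpy, scipy, OpenCV 4.12 (cv2) and the standard library are available. Lean on these libraries where they do the work, as an engineer would, in place of code of your own. Each camera call takes 0.05 s, during which the arm holds its last target.

## Task

Lock the shaker's drive before it is carried away: draw the locking pin (the one with the tall square handle) out of the parking block, put it down through the square window in the shaker's front deck, feel about on the drive plate with light pressure until it drops into the hidden hole, and push it gently fully home. Let go of it there, and leave the thumb screw and everything else on the bench where they are.

Things in the scene. Friction and masses are not known exactly. Their poses are not given: they have to be found in the camera images.
- pin: Loose locking pin, about 90 g, 82 mm tall, upright in one of the parking block's holes. From below: round steel shank 12 mm wide, 22 mm long, foot chamfered to 9 mm; steel collar 22 mm wide, 5 mm thick (rests on the block's top); black square handle. Origin: centre of the shank's lower end; z up along the pin; x, y square to the handle's flat sides.
- handle (a point): Point on the pin's axis in its black square handle (18 x 18 mm, 55 mm tall, edges lightly rounded): 59 mm above the pin's lower end, 32 mm above the handle's foot, 23 mm below its top. A good height to grip; at the start the handle's flats are parallel to the block's sides.
- screw: Loose thumb screw standing in the other hole of the block, with a round black head 36 mm diameter, 14 mm tall, above the same shank and collar (41 mm in all). Not to be moved. Origin: centre of the shank's lower end.
- holder: Fixed white parking block 60 (x) x 140 (y) x 40 mm (z) with two upright holes 14 mm wide, 28 mm deep, 35 mm either side of its middle along its y axis; either may hold the pin. Origin: centre of its underside.
- shaker: Fixed blue orbital shaker, housing 300 (x) x 260 (y) x 80 mm (z), with a raised rack of three flasks on its rear half (up to 186 mm high, centred 95 mm behind the origin along +x and 0 and 80 mm either side). Origin: centre of its underside; z up; the front, with the window, is on its -x side.
- window (a point): Centre of the square window, 52 x 52 mm, in the shaker's front deck, at the height of the deck's top (80 mm above the bench); it lies 85 mm from the shaker's origin towards -x. Below it, filling the whole window, lies the flat grey drive plate, 8 mm lower.
- plate_mid (a point): Point on the drive plate's top under the window's centre. The plate has one blind upright hole, 14 mm wide, hidden by a flush shutter that sinks under about 1.5 N. The drive stops anywhere: the hole's centre is up to 6 mm from here along each of the shaker's x and y axes. The plate is sprung: firm up to 2 N, then it sinks 1 mm per 0.6 N to a hard stop 7 mm down. Over 30 N harms the drive.
- home (a point): Point under the window's centre at the height of the pin's lower end when fully home (22 mm below the plate's top, collar on the plate). Slid about while pressed 3 to 5 mm into the plate (4 to 5 N), the pin drops in at the hole: the plate springs up round it and the upward force falls to about 1.5 N. Then push on, easing sideways if it binds; once home and released, it stays.
- bottle: Loose amber bottle, 60 mm diameter, 130 mm tall; leave alone. Origin: centre of its underside.
- beaker: Loose glass beaker, 70 mm diameter, 85 mm tall; leave alone. Origin: centre of its underside.
- tipbox: Loose white box 80 x 120 x 45 mm; leave alone. Origin: centre of its underside.
- marker: Loose black marker pen, 14 mm thick, about 130 mm long, lying on the bench; leave alone. Origin: on the bench under its middle as it starts.
- wrench: Loose steel wrench about 150 mm long lying flat; leave alone. Origin: underside, near its middle.
- dish: Loose shallow glass dish, 84 mm diameter, 14 mm tall; leave alone. Origin: centre of its underside.

How it is judged:
By the outcome, as a careful person would: the job done as asked, in the order asked, and still so for the second after the job is handed in, with the robot touching nothing.
It also fails if it takes over 58 s, if anything falls off the work surface, if the arm or the gripper's body presses on something with over 40 N, if the wrist force passes 120 N, or if a joint passes its speed limit or range.

## Working session

There is one attempt and no reset: what is moved stays moved. The work goes in short steps, Python scripts to look and compute and a tool call to move; the robot and the scene stay as the last step left them, time stands still between calls to the robot, and variables do not carry over. Pictures are saved under pics/ and viewed, and the job is handed in when it is done.

Besides the shell and the picture viewer there is one more tool, called after ">>>" as a command line: name --argument value ..., lists and objects as JSON in quotes. send_rows: Moves the arm, as the interface text tells. Its arguments: {"type":"object","properties":{"commands":{"type":"array","items":{"type":"object","properties":{"translation":{"type":"array","items":{"type":"number"}},"rot":{"type":"array","items":{"type":"number"}},"grip":{"type":"number"}}}},"force":{"type":"number"}},"required":["commands"]}

```bash
ls; mkdir -p pics
python3 - <<'E'
from station import *
import cv2,numpy as np
print(get_obs())
for n in ("scene","side","wrist"):
    c=read_camera(n); cv2.imwrite(f"pics/{n}0.png",c["pixels"][:,:,::-1]); np.savez(f"pics/{n}0.npz",**c)
    print(n,c["mtx"],c["extrinsics"],c.keys())
E
```

```text
pics
{'t': 0.0, 'q': array([-1.4221124 ,  0.47780443,  0.02234188,  1.55644524, -0.01153848,
        1.10929273, -0.08306874]), 'joint_vel': array([-7.26879900e-04, -8.99481600e-04,  1.37969033e-04,  1.78776570e-03,
        5.83545591e-05, -6.96361414e-05, -1.29520658e-03]), 'joint_torque': array([-4.51915248e-04, -5.96455657e+01,  1.60789534e+00, -2.81191313e+01,
        1.24386919e-02,  9.64267325e-03, -3.52686435e-06]), 'eef_pos': array([0.17129182, 0.65232804, 0.24732544]), 'tool_rot': array([ 5.96016190e-04,  7.91813574e-01,  6.10762175e-01, -6.89062446e-04]), 'contact_force': array([ 0.08840641, -0.81531846,  0.20652041]), 'torque': array([0.02113666, 0.01735969, 0.04005684]), 'gripper_width': 0.9948191372244475}
scene [[467.92107014   0.         282.04629289]
 [  0.         467.92107014 210.35197207]
 [  0.           0.           1.        ]] [[ 0.38265972 -0.75128904  0.53771398  1.20208198]
 [ 0.92379554  0.30284599 -0.23427784 -0.33315431]
 [ 0.01316585  0.58638647  0.80992442  1.06867237]
 [ 0.          0.          0.          1.        ]] dict_keys(['pixels', 'depth', 'mtx', 'extrinsics'])
side [[385.43657808   0.         276.71592421]
 [  0.         385.43657808 206.6310725 ]
 [  0.           0.           1.        ]] [[ 0.87228275  0.32488348 -0.36547712  0.21923394]
 [-0.48899681  0.57612954 -0.654948   -0.70192388]
 [-0.00221962  0.75001699  0.66141484  0.71628402]
 [ 0.          0.          0.          1.        ]] dict_keys(['pixels', 'depth', 'mtx', 'extrinsics'])
wrist [[307.835633     0.         280.94841013]
 [  0.         307.835633   208.08438094]
 [  0.           0.           1.        ]] [[ 0.25444705 -0.91818876 -0.30362165  0.09242446]
 [ 0.96708579  0.24114922  0.08119191  0.67317162]
 [-0.00133137 -0.31428723  0.94932701  0.37279457]
 [ 0.          0.          0.          1.        ]] dict_keys(['pixels', 'depth', 'mtx', 'extrinsics'])
```

View pics/scene0.png

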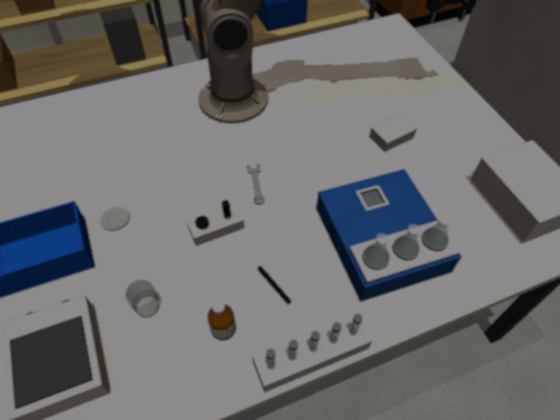

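View pics/side0.png

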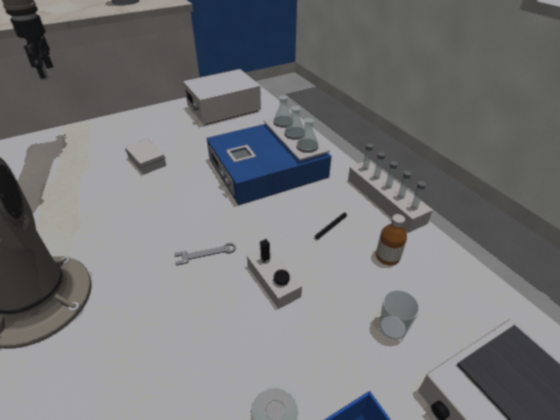

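View pics/wrist0.png

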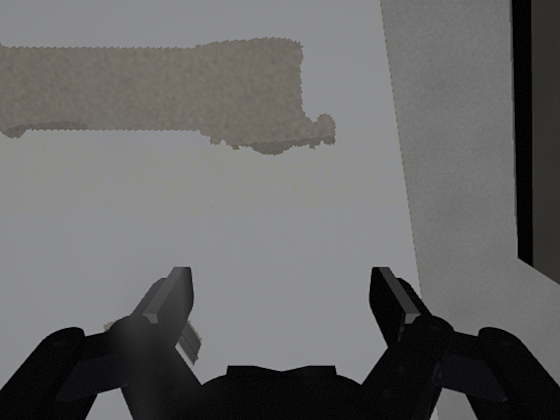

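```bash
cat > h.py <<'E'
import numpy as np,cv2
def load(n): return dict(np.load(f"pics/{n}.npz"))
def ray(c,u,v):
    K=c["mtx"];E=c["extrinsics"];u=np.asarray(u,float);v=np.asarray(v,float)
    d=np.stack([(u-K[0,2])/K[0,0],-(v-K[1,2])/K[1,1],-np.ones_like(u)],-1)
    return E[:3,3],d@E[:3,:3].T
def onz(c,u,v,z):
    o,d=ray(c,u,v); s=(z-o[2])/d[...,2]; return o+d*s[...,None]
def cloud(c):
    H,W=c["depth"].shape; u,v=np.meshgrid(np.arange(W),np.arange(H)); o,d=ray(c,u,v)
    return o+d*c["depth"][...,None]
def proj(c,p):
    E=c["extrinsics"];q=(np.asarray(p)-E[:3,3])@E[:3,:3]; K=c["mtx"]
    return np.stack([K[0,0]*q[...,0]/-q[...,2]+K[0,2],-K[1,1]*q[...,1]/-q[...,2]+K[1,2]],-1)
E
python3 - <<'E'
from h import *
for n,b,w in (("scene0",(180,190,250,250),(340,170,410,225)),("side0",(235,230,310,310),(215,135,270,175))):
    c=load(n); P=cloud(c); im=c["pixels"]
    for k,(x0,y0,x1,y1) in (("blk",b),("win",w)):
        cv2.imwrite(f"pics/{n}_{k}.png",cv2.resize(im[y0:y1,x0:x1,::-1],None,fx=8,fy=8,interpolation=cv2.INTER_NEAREST))
    x0,y0,x1,y1=b; Q=P[y0:y1,x0:x1]; g=im[y0:y1,x0:x1].max(2)
    m=(g<60).astype(np.uint8); N,l,st,ct=cv2.connectedComponentsWithStats(m)
    for i in range(1,N):
        if st[i,4]>10: 
            q=Q[l==i]; print(n,st[i],ct[i]+[x0,y0],np.percentile(q[:,2],[5,50,95]),np.median(q,0))
    t=(np.abs(Q[...,2]-.04)<.006)
    print("top",t.sum(),Q[t].mean(0)); pts=Q[t][:,:2].astype(np.float32); print(cv2.minAreaRect(pts*1000))
E
```

```text
scene0 [43 11  8 17 97] [226.07216495 208.90721649] [0.05110897 0.08338484 0.10098486] [ 0.48921594 -0.18114098  0.08338484]
scene0 [ 16  27  12  12 123] [201.67479675 222.38211382] [0.05049576 0.05944696 0.06189791] [ 0.48981464 -0.25046106  0.05944696]
top 805 [ 0.48870986 -0.21266571  0.04054111]
((483.9877014160156, -213.6300506591797), (64.89807891845703, 140.4453582763672), 1.461312174797058)
side0 [ 26  10   8  22 154] [264.5        250.40909091] [0.05074555 0.07967311 0.09990242] [ 0.47594624 -0.18681522  0.07967311]
side0 [ 39  40  15  16 186] [281.10215054 277.46236559] [0.04883998 0.05842686 0.06043284] [ 0.47947612 -0.25476633  0.05842686]
top 1044 [ 0.47703879 -0.22156843  0.03958161]
((480.7598571777344, -212.790283203125), (61.82168197631836, 144.2102508544922), 2.387789487838745)
```

Run:
```python
import cv2,numpy as np
a=[cv2.imread(f"pics/{n}_{k}.png") for n in("scene0","side0") for k in("blk","win")]
W=400
a=[cv2.resize(x,(400,300)) for x in a]
cv2.imwrite("pics/m1.png",np.vstack([np.hstack(a[:2]),np.hstack(a[2:])]))
```

```text
(no output)
```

View pics/m1.png

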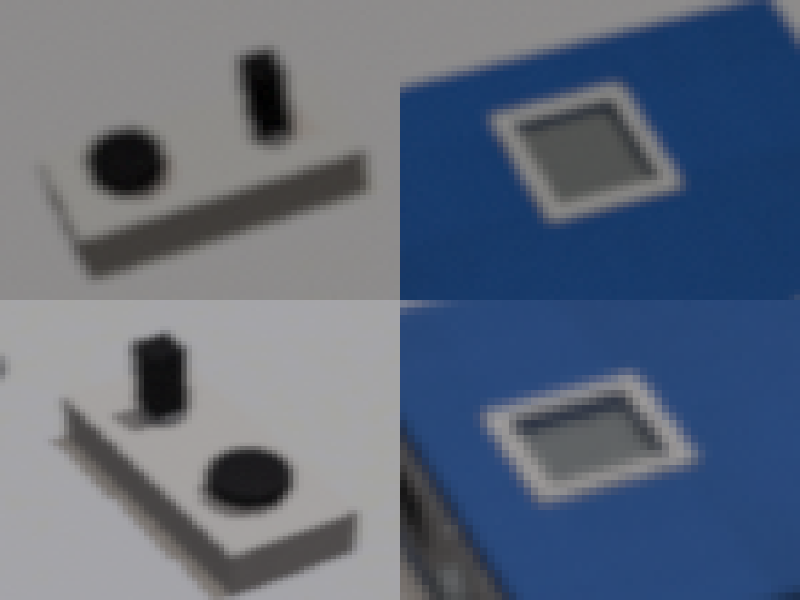

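Run:
```python
from h import *
S=load("scene0");D=load("side0")
def tri(p,q):
    A=np.zeros((3,3));b=np.zeros(3)
    for c,x in((S,p),(D,q)):
        o,d=ray(c,x[0],x[1]); d=d/np.linalg.norm(d); M=np.eye(3)-np.outer(d,d); A+=M;b+=M@o
    X=np.linalg.solve(A,b); return X
def blob(c,box,thr):
    x0,y0,x1,y1=box; g=c["pixels"][y0:y1,x0:x1].max(2); m=(g<thr).astype(np.uint8)
    N,l,st,ct=cv2.connectedComponentsWithStats(m); i=1+np.argmax(st[1:,4]); return ct[i]+[x0,y0]
for t in(60,75):
    h=tri(blob(S,(215,190,235,220),t),blob(D,(255,230,274,262),t)); s=tri(blob(S,(190,210,212,236),t),blob(D,(272,265,294,290),t)); print(t,"handle",h,"screw",s, np.degrees(np.arctan2(*(h-s)[:2])))
# window
for n,c,(x0,y0,x1,y1) in (("scene",S,(340,170,410,225)),("side",D,(215,135,270,175))):
    im=c["pixels"][y0:y1,x0:x1].astype(int)
    m=((im[...,2]-im[...,0])<45).astype(np.uint8)
    N,l,st,ct=cv2.connectedComponentsWithStats(m)
    W0=onz(c,ct[1:,0]+x0,ct[1:,1]+y0,.08)
    for i in range(1,N):
        if st[i,4]<100: continue
        cs,_=cv2.findContours((l==i).astype(np.uint8),cv2.RETR_EXTERNAL,cv2.CHAIN_APPROX_NONE)
        k=cs[0][:,0,:]; w=onz(c,k[:,0]+x0,k[:,1]+y0,.08)[:,:2].astype(np.float32)*1000
        print(n,st[i],cv2.minAreaRect(w))
    P=cloud(c);z=P[...,2];b=c["pixels"].astype(int)
    t=(abs(z-.08)<.004)&(b[...,2]-b[...,0]>40)&(P[...,1]<.6)&(P[...,1]>0)
    q=P[t][:,:2].astype(np.float32)*1000
    print(t.sum(),np.percentile(q,[1,99],axis=0)); print("deck",cv2.minAreaRect(q)); print(cv2.convexHull(q)[:,0][::6].round())
```

```text
60 handle [ 0.47963716 -0.17908354  0.07056718] screw [ 0.482521   -0.24929806  0.05001498] -2.351917426159382
75 handle [ 0.47938178 -0.17936378  0.07041144] screw [ 0.48229189 -0.24910554  0.05008438] -2.389391709778929
scene [  0   0  61  17 525] ((508.6724853515625, 222.71420288085938), (182.11184692382812, 52.903709411621094), 86.24807739257812)
scene [ 15  15  35  26 588] ((595.4690551757812, 191.94796752929688), (72.58887481689453, 73.2796630859375), 86.60611724853516)
5073 [[533.07423828  52.53799026]
 [834.12327881 314.84066528]]
deck ((682.1109619140625, 185.54222106933594), (260.1153564453125, 302.18804931640625), 86.6590347290039)
[[839. 287.]
 [629. 319.]
 [528.  68.]
 [817.  49.]]
side [ 11   9  30  18 338] ((595.1717529296875, 192.19798278808594), (74.74858856201172, 71.34357452392578), 86.79120635986328)
side [  0  17  15  23 178] ((509.5392150878906, 173.36500549316406), (121.28653717041016, 35.58322525024414), 86.30569458007812)
3042 [[527.6474884   52.9861208 ]
 [796.89965942 314.21841095]]
deck ((678.5325317382812, 185.83363342285156), (262.6273193359375, 300.1353759765625), 86.51351165771484)
[[821.  59.]
 [548. 323.]
 [522.  65.]
 [807.  47.]]
```

```bash
cat > plan.py <<'E'
import sys,json
from station import *
import numpy as np
from scipy.spatial.transform import Rotation as R
def go(x,y,z,yaw,n,p0=None,R0=None,show=True,prof=None):
    o=get_obs(); p=np.array(o["eef_pos"]) if p0 is None else p0; q=o["tool_rot"]
    Rc=R.from_quat([q[1],q[2],q[3],q[0]]) if R0 is None else R0
    a=np.radians(yaw); Rt=R.from_matrix(np.array([[np.cos(a),np.sin(a),0],[np.sin(a),-np.cos(a),0],[0,0,-1]]))
    t=np.array([x,y,z]); rows=[]
    for i in range(n):
        k=n-i; d=np.round(Rc.inv().apply((t-p)/k),4); r=np.round((Rc.inv()*Rt).as_rotvec(degrees=True)/k,1)
        rows.append((d.tolist(),(r+0).tolist())); p=p+Rc.apply(d); Rc=Rc*R.from_rotvec(r,degrees=True)
    if show:
        for i,(d,r) in enumerate(rows): print(("" if i%5 else "--\n")+json.dumps({"translation":d,"rot":r}))
    return p,Rc
def st():
    o=get_obs(); q=o["tool_rot"]; m=R.from_quat([q[1],q[2],q[3],q[0]]).as_matrix()
    print("t %.2f"%o["t"],"p",np.round(o["eef_pos"],4),"yaw %.2f"%np.degrees(np.arctan2(m[1,0],m[0,0])),"z",m[:,2].round(4),"F",np.round(o["contact_force"],2),"w",round(float(o["gripper_width"]),3))
E
python3 - <<'E'
from plan import *
st(); p,r=go(.52,.30,.25,40,15); p,r=go(.49,-.165,.25,2.4,15,p,r)
E
```

```text
t 0.15 p [0.1713 0.6525 0.2476] yaw 75.29 z [-2.0e-04 -1.4e-03 -1.0e+00] F [0.12 0.51 0.91] w 0.999
--
{"translation": [-0.0168, 0.0284, -0.0001], "rot": [0.0, 0.0, 2.4]}
{"translation": [-0.0156, 0.0291, -0.0001], "rot": [0.0, 0.0, 2.3]}
{"translation": [-0.0144, 0.0297, -0.0001], "rot": [0.0, 0.0, 2.4]}
{"translation": [-0.0132, 0.0303, -0.0001], "rot": [0.0, 0.0, 2.3]}
{"translation": [-0.012, 0.0308, -0.0001], "rot": [0.0, 0.0, 2.4]}
--
{"translation": [-0.0106, 0.0313, -0.0002], "rot": [0.0, 0.0, 2.3]}
{"translation": [-0.0094, 0.0317, -0.0001], "rot": [0.0, 0.0, 2.4]}
{"translation": [-0.0081, 0.0321, -0.0002], "rot": [0.0, 0.0, 2.3]}
{"translation": [-0.0068, 0.0324, -0.0001], "rot": [0.0, 0.0, 2.4]}
{"translation": [-0.0054, 0.0326, -0.0002], "rot": [0.0, 0.0, 2.3]}
--
{"translation": [-0.0041, 0.0328, -0.0001], "rot": [0.0, 0.0, 2.4]}
{"translation": [-0.0027, 0.0329, -0.0002], "rot": [0.0, 0.0, 2.3]}
{"translation": [-0.0014, 0.033, -0.0001], "rot": [0.0, 0.0, 2.4]}
{"translation": [0.0001, 0.0331, -0.0002], "rot": [0.0, 0.0, 2.3]}
{"translation": [0.0013, 0.0331, -0.0001],
[... 290 characters left out ...]
slation": [-0.0172, 0.0258, 0.0], "rot": [0.0, 0.0, 2.5]}
--
{"translation": [-0.0161, 0.0266, 0.0], "rot": [0.0, 0.0, 2.5]}
{"translation": [-0.0149, 0.0272, 0.0], "rot": [0.0, 0.0, 2.5]}
{"translation": [-0.0137, 0.0279, 0.0], "rot": [0.0, 0.0, 2.5]}
{"translation": [-0.0125, 0.0284, 0.0], "rot": [0.0, 0.0, 2.5]}
{"translation": [-0.0112, 0.029, 0.0], "rot": [0.0, 0.0, 2.5]}
--
{"translation": [-0.01, 0.0294, 0.0], "rot": [0.0, 0.0, 2.5]}
{"translation": [-0.0087, 0.0298, 0.0], "rot": [0.0, 0.0, 2.5]}
{"translation": [-0.0073, 0.0302, 0.0], "rot": [0.0, 0.0, 2.5]}
{"translation": [-0.006, 0.0305, 0.0], "rot": [0.0, 0.0, 2.5]}
{"translation": [-0.0047, 0.0307, 0.0], "rot": [0.0, -0.1, 2.6]}
```

>>> send_rows --commands '[{"translation": [-0.017, 0.028, 0], "rot": [0, 0, 2.4], "grip": 0.08}, {"translation": [-0.0155, 0.029, 0], "rot": [0, 0, 2.4], "grip": 0.08}, {"translation": [-0.0145, 0.03, 0], "rot": [0, 0, 2.4], "grip": 0.08}, {"translation": [-0.013, 0.03, 0], "rot": [0, 0, 2.4], "grip": 0.08}, {"translation": [-0.012, 0.031, 0], "rot": [0, 0, 2.4], "grip": 0.08}]'

```text
t: 0.57
eef_pos: [0.2878, 0.534, 0.248]
tool_rot: [0.0, 0.852, 0.524, -0.0]
contact_force: [0.8, 0.8, -0.2]
gripper_width: 0.942
```

>>> send_rows --commands '[{"translation": [-0.0105, 0.031, 0], "rot": [0, 0, 2.4], "grip": 0.08}, {"translation": [-0.0095, 0.032, 0], "rot": [0, 0, 2.4], "grip": 0.08}, {"translation": [-0.008, 0.032, 0], "rot": [0, 0, 2.4], "grip": 0.08}, {"translation": [-0.007, 0.032, 0], "rot": [0, 0, 2.4], "grip": 0.08}, {"translation": [-0.0055, 0.0325, 0], "rot": [0, 0, 2.4], "grip": 0.08}]'

```text
t: 0.98
eef_pos: [0.4028, 0.4158, 0.2482]
tool_rot: [0.0, 0.902, 0.432, -0.0]
contact_force: [-0.3, 1.0, -0.6]
gripper_width: 0.933
```

>>> send_rows --commands '[{"translation": [-0.004, 0.033, 0], "rot": [0, 0, 2.4], "grip": 0.08}, {"translation": [-0.0025, 0.033, 0], "rot": [0, 0, 2.4], "grip": 0.08}, {"translation": [-0.0015, 0.033, 0], "rot": [0, 0, 2.4], "grip": 0.08}, {"translation": [0, 0.033, 0], "rot": [0, 0, 2.4], "grip": 0.08}, {"translation": [0.0015, 0.033, 0], "rot": [0, 0, 2.4], "grip": 0.08}]'

```text
t: 1.4
eef_pos: [0.5182, 0.2974, 0.2482]
tool_rot: [-0.0, 0.942, 0.335, -0.0]
contact_force: [-0.0, 0.4, -0.5]
gripper_width: 0.936
```

>>> send_rows --commands '[{"translation": [-0.0215, 0.0225, 0], "rot": [0, 0, 2.5], "grip": 0.08}, {"translation": [-0.0205, 0.0235, 0], "rot": [0, 0, 2.5], "grip": 0.08}, {"translation": [-0.0195, 0.024, 0], "rot": [0, 0, 2.5], "grip": 0.08}, {"translation": [-0.0185, 0.025, 0], "rot": [0, 0, 2.5], "grip": 0.08}, {"translation": [-0.017, 0.026, 0], "rot": [0, 0, 2.5], "grip": 0.08}]'

```text
t: 1.82
eef_pos: [0.5049, 0.1423, 0.2481]
tool_rot: [-0.0, 0.973, 0.231, -0.0]
contact_force: [1.1, -0.2, 0.1]
gripper_width: 0.936
```

>>> send_rows --commands '[{"translation": [-0.016, 0.0265, 0], "rot": [0, 0, 2.5], "grip": 0.08}, {"translation": [-0.015, 0.027, 0], "rot": [0, 0, 2.5], "grip": 0.08}, {"translation": [-0.0135, 0.028, 0], "rot": [0, 0, 2.5], "grip": 0.08}, {"translation": [-0.0125, 0.0285, 0], "rot": [0, 0, 2.5], "grip": 0.08}, {"translation": [-0.011, 0.029, 0], "rot": [0, 0, 2.5], "grip": 0.08}]'

```text
t: 2.23
eef_pos: [0.4933, -0.0122, 0.2483]
tool_rot: [-0.0, 0.992, 0.123, -0.0]
contact_force: [0.5, -0.1, -0.2]
gripper_width: 0.938
```

>>> send_rows --commands '[{"translation": [-0.01, 0.0295, 0], "rot": [0, 0, 2.5], "grip": 0.08}, {"translation": [-0.0085, 0.03, 0], "rot": [0, 0, 2.5], "grip": 0.08}, {"translation": [-0.0075, 0.03, 0], "rot": [0, 0, 2.5], "grip": 0.08}, {"translation": [-0.006, 0.0305, 0], "rot": [0, 0, 2.5], "grip": 0.08}, {"translation": [-0.0045, 0.031, 0], "rot": [0, 0, 2.5], "grip": 0.08}]'

```text
t: 2.65
eef_pos: [0.4816, -0.1673, 0.2483]
tool_rot: [-0.0, 1.0, 0.015, 0.0]
contact_force: [0.3, 0.4, -0.5]
gripper_width: 0.937
```

Run:
```python
from plan import *
from h import *
st()
for n in ("wrist",):
    c=read_camera(n); cv2.imwrite("pics/wrist1.png",c["pixels"][:,:,::-1]); np.savez("pics/wrist1.npz",**c)
print(proj(c,[[.480,-.1785,.1],[.480,-.1785,.045],[.4824,-.213,.04]]))
```

```text
t 2.65 p [ 0.4816 -0.1673  0.2483] yaw 1.68 z [ 0.e+00  4.e-04 -1.e+00] F [ 0.31  0.4  -0.54] w 0.937
[[279.78537353 209.63286668]
 [279.97160579 193.81517866]
 [281.22888646 221.41191313]]
```

View pics/wrist1.png

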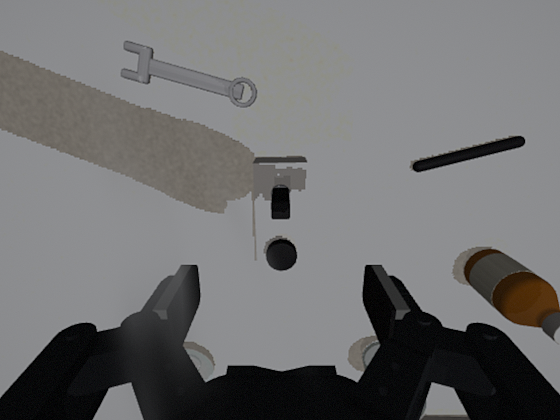

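Run:
```python
from h import *
c=load("wrist1"); im=c["pixels"]
x0,y0,x1,y1=255,175,310,275
cv2.imwrite("pics/w1c.png",cv2.resize(np.clip(im[y0:y1,x0:x1,::-1].astype(int)*2,0,255).astype(np.uint8),None,fx=6,fy=6,interpolation=cv2.INTER_NEAREST))
m=(im[y0:y1,x0:x1].max(2)<45).astype(np.uint8); N,l,s,ct=cv2.connectedComponentsWithStats(m)
P=cloud(c)[y0:y1,x0:x1]
for i in range(1,N):
    if s[i,4]>20:
        q=P[l==i]; zt=np.percentile(q[:,2],95); t=q[q[:,2]>zt-.006]; print(s[i]+[x0,y0,0,0,0],zt,t.mean(0),cv2.minAreaRect(t[:,:2].astype(np.float32)*1000))
        o=onz(c,np.array([s[i][0]+x0-.5,s[i][0]+s[i][2]+x0-.5]),np.full(2,ct[i][1]+y0),.1); print(o)
```

```text
[272 187  18  32 536] 0.10066422680010391 [ 0.48051075 -0.17841598  0.09960602] ((480.640625, -178.82272338867188), (16.1719970703125, 16.523155212402344), 2.04585599899292)
[[ 0.47211014 -0.17237032  0.1       ]
 [ 0.48886978 -0.17188685  0.1       ]]
[267 239  30  31 735] 0.05991042496457612 [ 0.48329223 -0.24691131  0.05957194] ((482.5721435546875, -175.4752960205078), (33.15278625488281, 177.99710083007812), 0.9346150159835815)
[[ 0.46819629 -0.22524219  0.1       ]
 [ 0.49774086 -0.22438899  0.1       ]]
```

View pics/w1c.png

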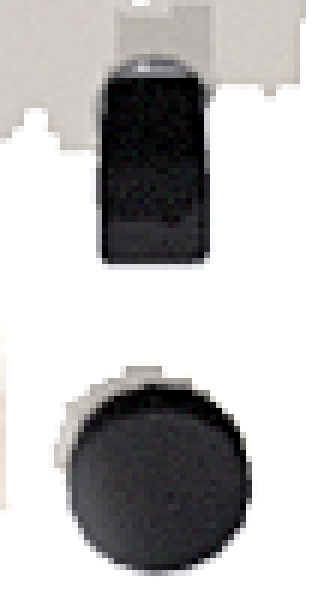

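>>> send_rows --commands '[{"translation": [-0.0005, 0.0056, 0.02], "rot": [0, 0, -0.6], "grip": 0.06}, {"translation": [-0.0006, 0.0056, 0.02], "rot": [0, 0, 0], "grip": 0.06}, {"translation": [0, 0, 0.025], "rot": [0, 0, 0], "grip": 0.06}, {"translation": [0, 0, 0.025], "rot": [0, 0, 0], "grip": 0.06}, {"translation": [0, 0, 0.02], "rot": [0, 0, 0], "grip": 0.06}]'

```text
t: 3.12
eef_pos: [0.4809, -0.1769, 0.1366]
tool_rot: [-0.0, 1.0, 0.021, -0.001]
contact_force: [-0.0, 0.6, -0.1]
gripper_width: 0.703
```

Run:
```python
from plan import *
st(); go(.4805,-.1785,.075,2.3,5)
```

```text
t 3.12 p [ 0.4809 -0.1769  0.1366] yaw 2.40 z [-1.3e-03  3.0e-04 -1.0e+00] F [-0.    0.56 -0.15] w 0.703
--
{"translation": [-0.0001, 0.0003, 0.0123], "rot": [0.0, 0.0, 0.0]}
{"translation": [-0.0001, 0.0003, 0.0123], "rot": [0.0, 0.0, 0.0]}
{"translation": [-0.0, 0.0003, 0.0123], "rot": [0.0, 0.0, 0.0]}
{"translation": [-0.0001, 0.0004, 0.0123], "rot": [0.0, 0.0, 0.0]}
{"translation": [-0.0, 0.0003, 0.0124], "rot": [0.0, 0.1, 0.1]}
```

>>> send_rows --commands '[{"translation": [0, 0, 0.018], "rot": [0, 0, 0], "grip": 0.05}, {"translation": [0, 0, 0.018], "rot": [0, 0, 0], "grip": 0.05}, {"translation": [0, 0, 0.015], "rot": [0, 0, 0], "grip": 0.05}, {"translation": [0, 0, 0.01], "rot": [0, 0, 0], "grip": 0.05}, {"translation": [0, 0, 0], "rot": [0, 0, 0], "grip": 0.05}]'

```text
t: 3.53
eef_pos: [0.4802, -0.1766, 0.0755]
tool_rot: [-0.0, 1.0, 0.021, -0.002]
contact_force: [-0.6, 0.6, -0.0]
gripper_width: 0.586
```

Run:
```python
from plan import *
st(); go(.4805,-.1785,.075,2.3,1)
from h import *
c=read_camera("wrist"); cv2.imwrite("pics/wrist2.png",c["pixels"][:,:,::-1])
```

```text
t 3.53 p [ 0.4802 -0.1766  0.0755] yaw 2.41 z [-3.5e-03  7.0e-04 -1.0e+00] F [-0.55  0.56 -0.03] w 0.586
--
{"translation": [0.0002, 0.0019, 0.0005], "rot": [0.0, 0.2, 0.1]}
```

View pics/wrist2.png

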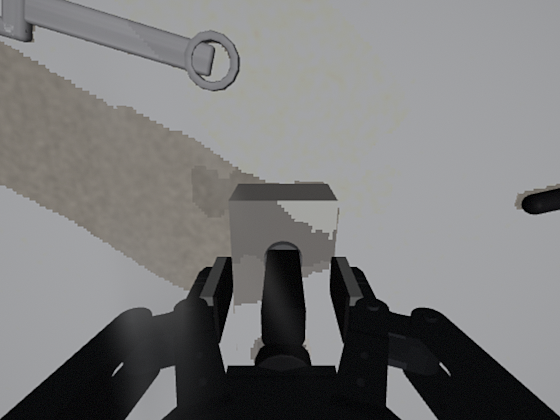

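>>> send_rows --commands '[{"translation": [0, 0.0018, 0.0005], "rot": [0, 0.2, 0], "grip": 0.035}, {"translation": [0, 0, 0], "rot": [0, 0, 0], "grip": 0.025}, {"translation": [0, 0, 0], "rot": [0, 0, 0], "grip": 0.015}, {"translation": [0, 0, 0], "rot": [0, 0, 0], "grip": 0.01}, {"translation": [0, 0, 0], "rot": [0, 0, 0], "grip": 0.01}]' --force 60

```text
t: 4.0
eef_pos: [0.4821, -0.1794, 0.0777]
tool_rot: [0.0, 1.0, 0.021, 0.003]
contact_force: [-1.6, -0.4, 6.0]
gripper_width: 0.202
```

>>> send_rows --commands '[{"translation": [0, 0, 0], "rot": [0, 0, 0], "grip": 0.01}, {"translation": [0, 0, 0], "rot": [0, 0, 0], "grip": 0.01}, {"translation": [0, 0, 0], "rot": [0, 0, 0], "grip": 0.01}, {"translation": [0, 0, 0], "rot": [0, 0, 0], "grip": 0.01}, {"translation": [0, 0, 0], "rot": [0, 0, 0], "grip": 0.01}]'

```text
t: 4.42
eef_pos: [0.4821, -0.1794, 0.0777]
tool_rot: [0.0, 1.0, 0.021, 0.003]
contact_force: [-1.8, -1.1, 7.1]
gripper_width: 0.202
```

Run:
```python
from plan import *
st(); print(get_obs()["torque"])
```

```text
t 4.42 p [ 0.4821 -0.1794  0.0777] yaw 2.37 z [ 5.e-03 -1.e-04 -1.e+00] F [-1.84 -1.14  7.09] w 0.202
[-0.13534517  0.35225283  0.00593642]
```

>>> send_rows --commands '[{"translation": [0, 0, -0.006], "rot": [0, 0, 0], "grip": 0.01}, {"translation": [0, 0, -0.012], "rot": [0, 0, 0], "grip": 0.01}, {"translation": [0, 0, -0.02], "rot": [0, 0, 0], "grip": 0.01}, {"translation": [0, 0, -0.025], "rot": [0, 0, 0], "grip": 0.01}, {"translation": [0, 0, -0.025], "rot": [0, 0, 0], "grip": 0.01}]'

```text
t: 4.83
eef_pos: [0.4807, -0.179, 0.1663]
tool_rot: [-0.0, 1.0, 0.021, 0.001]
contact_force: [0.5, -0.5, -0.5]
gripper_width: 0.2
```

>>> send_rows --commands '[{"translation": [0, 0, -0.015], "rot": [0, 0, 0], "grip": 0.01}, {"translation": [0, 0, -0.005], "rot": [0, 0, 0], "grip": 0.01}, {"translation": [0, 0, 0], "rot": [0, 0, 0], "grip": 0.01}, {"translation": [0, 0, 0], "rot": [0, 0, 0], "grip": 0.01}, {"translation": [0, 0, 0], "rot": [0, 0, 0], "grip": 0.01}]'

```text
t: 5.25
eef_pos: [0.4804, -0.1786, 0.1839]
tool_rot: [-0.0, 1.0, 0.021, 0.001]
contact_force: [-1.0, 0.3, -1.1]
gripper_width: 0.201
```

Run:
```python
from plan import *
st(); print(get_obs()["torque"]); go(.5954,.1914,.178,-3.35,15)
from h import *
for n in("wrist","side"):
    c=read_camera(n); cv2.imwrite(f"pics/{n}3.png",c["pixels"][:,:,::-1]); np.savez(f"pics/{n}3.npz",**c)
```

```text
t 5.25 p [ 0.4804 -0.1786  0.1839] yaw 2.40 z [ 1.6e-03  6.0e-04 -1.0e+00] F [-0.97  0.32 -1.11] w 0.201
[-0.00471363 -0.0150455   0.01109663]
--
{"translation": [0.0087, -0.0243, 0.0004], "rot": [0.0, 0.0, 0.4]}
{"translation": [0.0085, -0.0244, 0.0004], "rot": [0.0, 0.0, 0.4]}
{"translation": [0.0083, -0.0244, 0.0004], "rot": [0.0, 0.0, 0.4]}
{"translation": [0.0082, -0.0245, 0.0004], "rot": [0.0, 0.0, 0.4]}
{"translation": [0.008, -0.0246, 0.0004], "rot": [0.0, 0.0, 0.4]}
--
{"translation": [0.0078, -0.0246, 0.0004], "rot": [0.0, 0.0, 0.4]}
{"translation": [0.0077, -0.0247, 0.0004], "rot": [0.0, 0.0, 0.4]}
{"translation": [0.0075, -0.0247, 0.0004], "rot": [0.0, 0.0, 0.4]}
{"translation": [0.0073, -0.0248, 0.0004], "rot": [0.0, 0.0, 0.4]}
{"translation": [0.0072, -0.0248, 0.0004], "rot": [0.0, 0.0, 0.4]}
--
{"translation": [0.007, -0.0249, 0.0005], "rot": [0.0, 0.0, 0.3]}
{"translation": [0.0068, -0.0249, 0.0004], "rot": [0.0, 0.0, 0.4]}
{"translation": [0.0067, -0.025, 0.0005], "rot": [0.0, 0.0, 0.3]}
{"translation": [0.0065, -0.025, 0.0004], "rot": [0.0, 0.0, 0.4]}
{"translation": [0.0064, -0.025, 0.0005], "rot": [0.0, -0.1, 0.3]}
```

View pics/wrist3.png

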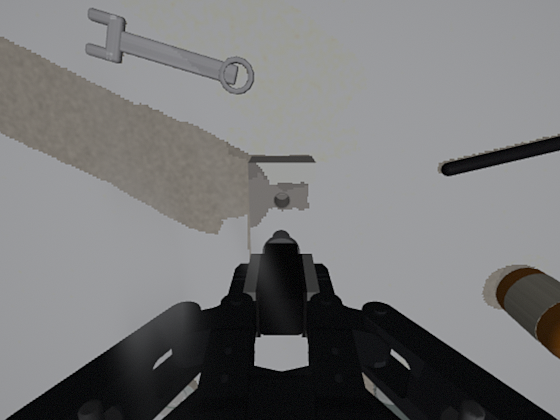

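View pics/side3.png

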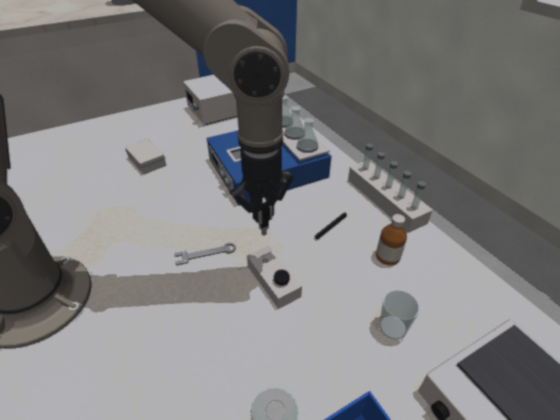

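>>> send_rows --commands '[{"translation": [0.0087, -0.0243, 0], "rot": [0, 0, 0.4], "grip": 0.01}, {"translation": [0.0085, -0.0244, 0], "rot": [0, 0, 0.4], "grip": 0.01}, {"translation": [0.0083, -0.0244, 0], "rot": [0, 0, 0.4], "grip": 0.01}, {"translation": [0.0082, -0.0245, 0], "rot": [0, 0, 0.4], "grip": 0.01}, {"translation": [0.008, -0.0246, 0], "rot": [0, 0, 0.4], "grip": 0.01}]'

```text
t: 5.77
eef_pos: [0.5192, -0.0547, 0.1841]
tool_rot: [0.0, 1.0, 0.003, 0.001]
contact_force: [0.1, -0.4, -0.8]
gripper_width: 0.203
```

>>> send_rows --commands '[{"translation": [0.0078, -0.0246, 0], "rot": [0, 0, 0.4], "grip": 0.01}, {"translation": [0.0077, -0.0247, 0], "rot": [0, 0, 0.4], "grip": 0.01}, {"translation": [0.0075, -0.0247, 0], "rot": [0, 0, 0.4], "grip": 0.01}, {"translation": [0.0073, -0.0248, 0], "rot": [0, 0, 0.4], "grip": 0.01}, {"translation": [0.0072, -0.0248, 0], "rot": [0, 0, 0.4], "grip": 0.01}]'

```text
t: 6.18
eef_pos: [0.5576, 0.0687, 0.1841]
tool_rot: [0.0, 1.0, -0.014, 0.001]
contact_force: [0.2, -0.3, -0.6]
gripper_width: 0.203
```

>>> send_rows --commands '[{"translation": [0.007, -0.0249, 0], "rot": [0, 0, 0.3], "grip": 0.01}, {"translation": [0.0068, -0.0249, 0], "rot": [0, 0, 0.4], "grip": 0.01}, {"translation": [0.0067, -0.025, 0], "rot": [0, 0, 0.3], "grip": 0.01}, {"translation": [0.0065, -0.025, 0], "rot": [0, 0, 0.4], "grip": 0.01}, {"translation": [0.0064, -0.025, 0], "rot": [0, 0, 0.3], "grip": 0.01}]'

```text
t: 6.6
eef_pos: [0.596, 0.192, 0.184]
tool_rot: [0.0, 1.0, -0.029, 0.001]
contact_force: [-0.5, 0.5, -1.3]
gripper_width: 0.201
```

>>> send_rows --commands '[{"translation": [0, 0, 0], "rot": [0, 0, 0], "grip": 0.01}, {"translation": [0, 0, 0], "rot": [0, 0, 0], "grip": 0.01}, {"translation": [0, 0, 0], "rot": [0, 0, 0], "grip": 0.01}, {"translation": [0, 0, 0], "rot": [0, 0, 0], "grip": 0.01}, {"translation": [0, 0, 0], "rot": [0, 0, 0], "grip": 0.01}]'

```text
t: 7.02
eef_pos: [0.5961, 0.1894, 0.1851]
tool_rot: [0.0, 1.0, -0.03, 0.002]
contact_force: [0.7, -0.3, -1.1]
gripper_width: 0.204
```

Run:
```python
from plan import *
st(); go(.5954,.1914,.178,-3.35,1)
from h import *
for n in("wrist","side","scene"):
    c=read_camera(n); cv2.imwrite(f"pics/{n}4.png",c["pixels"][:,:,::-1]); np.savez(f"pics/{n}4.npz",**c)
```

```text
t 7.02 p [0.5961 0.1894 0.1851] yaw -3.43 z [ 3.1e-03 -4.0e-04 -1.0e+00] F [ 0.68 -0.28 -1.09] w 0.204
--
{"translation": [-0.0009, -0.002, 0.0071], "rot": [0.0, -0.2, -0.1]}
```

View pics/wrist4.png

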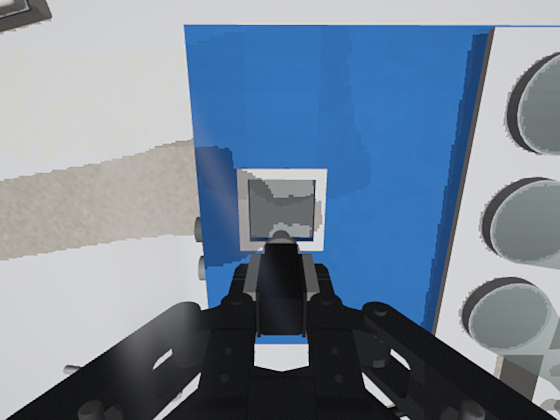

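View pics/side4.png

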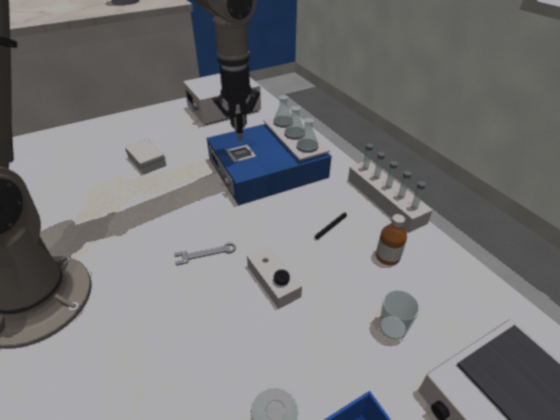

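Run:
```python
from h import *
from plan import *
c=load("wrist4"); im=c["pixels"].astype(int)
x0,y0,x1,y1=220,150,350,265
m=((im[y0:y1,x0:x1,2]-im[y0:y1,x0:x1,0])<40).astype(np.uint8)
N,l,s,ct=cv2.connectedComponentsWithStats(m)
i=l[ (200-y0),(245-x0)]; k=np.argwhere(l==i)
w=onz(c,k[:,1]+x0,k[:,0]+y0,.08)[:,:2]
# along shaker axes
a=np.radians(-3.35);ex=np.array([np.cos(a),np.sin(a)]);ey=np.array([-ex[1],ex[0]])
U=w-[.5954,.1914]; u=U@ex;v=U@ey
print("frame ext u",np.percentile(u,[.2,99.8])*1000,"v",np.percentile(v,[.2,99.8])*1000)
cv2.imwrite("pics/w4c.png",cv2.resize(im[y0:y1,x0:x1,::-1].astype(np.uint8),None,fx=6,fy=6,interpolation=cv2.INTER_NEAREST))
print(proj(c,[.5954,.1914,.08]))
```

```text
frame ext u [-33.64525397  34.68181157] v [-46.94539931  33.77748486]
[280.64138693 211.14471259]
```

View pics/w4c.png

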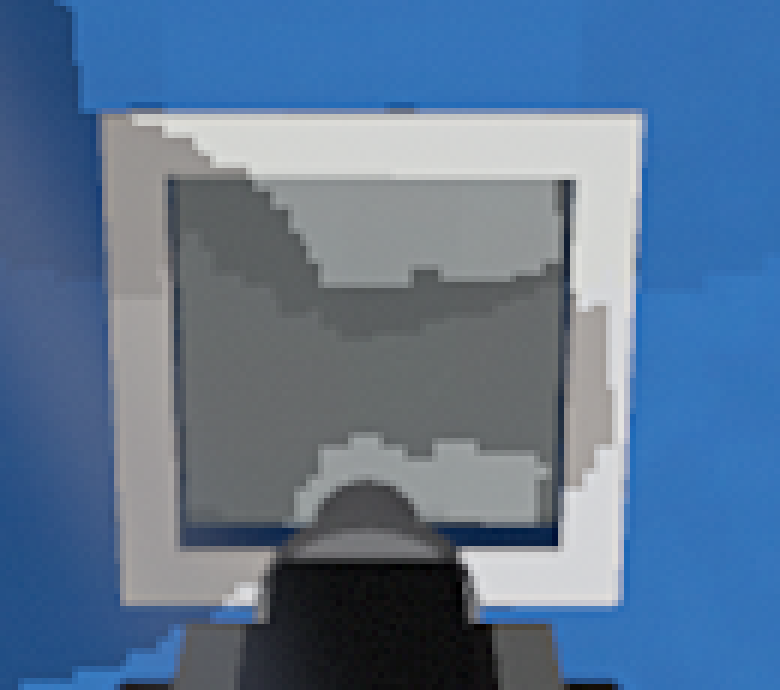

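Run:
```python
from plan import *
st(); go(.5894,.1855,.137,-3.35,5)
```

```text
t 7.17 p [0.5962 0.1901 0.1853] yaw -3.38 z [ 3.5e-03  1.0e-04 -1.0e+00] F [ 1.05 -0.9  -0.69] w 0.206
--
{"translation": [-0.0013, 0.001, 0.0097], "rot": [0.0, 0.0, 0.0]}
{"translation": [-0.0014, 0.001, 0.0097], "rot": [0.0, 0.0, 0.0]}
{"translation": [-0.0013, 0.001, 0.0096], "rot": [0.0, -0.1, 0.0]}
{"translation": [-0.0013, 0.001, 0.0097], "rot": [0.0, 0.0, 0.0]}
{"translation": [-0.0014, 0.001, 0.0096], "rot": [0.0, -0.1, 0.0]}
```

>>> send_rows --commands '[{"translation": [-0.0013, 0.001, 0.01], "rot": [0, 0, 0], "grip": 0.01}, {"translation": [-0.0014, 0.001, 0.01], "rot": [0, 0, 0], "grip": 0.01}, {"translation": [-0.0013, 0.001, 0.01], "rot": [0, -0.1, 0], "grip": 0.01}, {"translation": [-0.0014, 0.001, 0.01], "rot": [0, 0, 0], "grip": 0.01}, {"translation": [-0.0014, 0.001, 0.006], "rot": [0, -0.1, 0], "grip": 0.01}]'

```text
t: 7.58
eef_pos: [0.5881, 0.186, 0.1371]
tool_rot: [0.0, 1.0, -0.029, -0.001]
contact_force: [-0.3, -0.0, -0.8]
gripper_width: 0.204
```

>>> send_rows --commands '[{"translation": [0, 0, 0.002], "rot": [0, 0, 0], "grip": 0.01}, {"translation": [0, 0, 0.001], "rot": [0, 0, 0], "grip": 0.01}, {"translation": [0, 0, 0.001], "rot": [0, 0, 0], "grip": 0.01}, {"translation": [0, 0, 0], "rot": [0, 0, 0], "grip": 0.01}, {"translation": [0, 0, 0], "rot": [0, 0, 0], "grip": 0.01}]'

```text
t: 8.0
eef_pos: [0.5897, 0.1865, 0.1357]
tool_rot: [-0.0, 1.0, -0.029, 0.0]
contact_force: [-0.5, -0.9, -0.7]
gripper_width: 0.202
```

Run:
```python
from plan import *
st()
from h import *
c=read_camera("wrist"); cv2.imwrite(f"pics/wrist5.png",c["pixels"][:,:,::-1]);st()
```

```text
t 8.00 p [0.5897 0.1865 0.1357] yaw -3.31 z [ 8.e-04  7.e-04 -1.e+00] F [-0.5  -0.94 -0.66] w 0.202
t 8.05 p [0.5896 0.1865 0.1357] yaw -3.31 z [ 8.e-04  7.e-04 -1.e+00] F [-0.14 -0.3   0.32] w 0.202
```

View pics/wrist5.png

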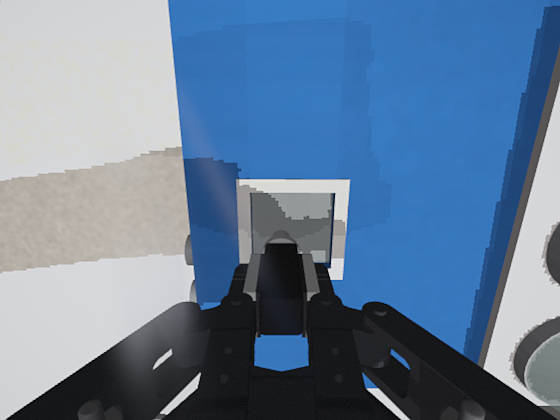

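>>> send_rows --commands '[{"translation": [0, 0, 0.0015], "rot": [0, 0, 0], "grip": 0.01}, {"translation": [0, 0, 0.0015], "rot": [0, 0, 0], "grip": 0.01}, {"translation": [0, 0, 0.001], "rot": [0, 0, 0], "grip": 0.01}, {"translation": [0, 0, 0.001], "rot": [0, 0, 0], "grip": 0.01}, {"translation": [0, 0, 0], "rot": [0, 0, 0], "grip": 0.01}]'

```text
t: 8.47
eef_pos: [0.5894, 0.1864, 0.1303]
tool_rot: [-0.0, 1.0, -0.029, 0.0]
contact_force: [-0.3, 0.3, 3.0]
gripper_width: 0.2
```

>>> send_rows --commands '[{"translation": [0, 0, 0.001], "rot": [0, 0, 0], "grip": 0.01}, {"translation": [0, 0, 0.001], "rot": [0, 0, 0], "grip": 0.01}, {"translation": [0, 0, 0.001], "rot": [0, 0, 0], "grip": 0.01}, {"translation": [0, 0, 0], "rot": [0, 0, 0], "grip": 0.01}, {"translation": [0, 0, 0], "rot": [0, 0, 0], "grip": 0.01}]'

```text
t: 8.88
eef_pos: [0.5894, 0.1864, 0.1274]
tool_rot: [-0.0, 1.0, -0.029, 0.0]
contact_force: [-0.5, 0.0, 3.7]
gripper_width: 0.2
```

>>> send_rows --commands '[{"translation": [0.0008, 0, 0], "rot": [0, 0, 0], "grip": 0.01}, {"translation": [0.0008, 0, 0], "rot": [0, 0, 0], "grip": 0.01}, {"translation": [0.0008, 0, 0], "rot": [0, 0, 0], "grip": 0.01}, {"translation": [0.0008, 0, 0], "rot": [0, 0, 0], "grip": 0.01}, {"translation": [0.0008, 0, 0], "rot": [0, 0, 0], "grip": 0.01}]'

```text
t: 9.3
eef_pos: [0.593, 0.1862, 0.1271]
tool_rot: [-0.0, 1.0, -0.029, -0.0]
contact_force: [-2.6, 0.3, 3.9]
gripper_width: 0.203
```

>>> send_rows --commands '[{"translation": [0.0008, 0, 0], "rot": [0, 0, 0], "grip": 0.01}, {"translation": [0.0008, 0, 0], "rot": [0, 0, 0], "grip": 0.01}, {"translation": [0.0008, 0, 0], "rot": [0, 0, 0], "grip": 0.01}, {"translation": [0.0008, 0, 0], "rot": [0, 0, 0], "grip": 0.01}, {"translation": [0.0008, 0, 0], "rot": [0, 0, 0], "grip": 0.01}]'

```text
t: 9.72
eef_pos: [0.5974, 0.1859, 0.1272]
tool_rot: [-0.0, 1.0, -0.029, -0.0]
contact_force: [-4.1, -0.0, 3.6]
gripper_width: 0.203
```

>>> send_rows --commands '[{"translation": [0.0008, 0, 0], "rot": [0, 0, 0], "grip": 0.01}, {"translation": [0.0008, 0, 0], "rot": [0, 0, 0], "grip": 0.01}, {"translation": [0.0008, 0, 0], "rot": [0, 0, 0], "grip": 0.01}, {"translation": [0.0008, 0, 0], "rot": [0, 0, 0], "grip": 0.01}, {"translation": [0.0008, 0, 0], "rot": [0, 0, 0], "grip": 0.01}]'

```text
t: 10.13
eef_pos: [0.6013, 0.1857, 0.1272]
tool_rot: [-0.0, 1.0, -0.029, -0.0]
contact_force: [-3.5, 0.1, 3.3]
gripper_width: 0.202
```

>>> send_rows --commands '[{"translation": [0.0008, 0, 0], "rot": [0, 0, 0], "grip": 0.01}, {"translation": [0, -0.001, 0], "rot": [0, 0, 0], "grip": 0.01}, {"translation": [0, -0.001, 0], "rot": [0, 0, 0], "grip": 0.01}, {"translation": [-0.0008, 0, 0], "rot": [0, 0, 0], "grip": 0.01}, {"translation": [-0.0008, 0, 0], "rot": [0, 0, 0], "grip": 0.01}]'

```text
t: 10.55
eef_pos: [0.6021, 0.1871, 0.1278]
tool_rot: [-0.0, 1.0, -0.029, 0.002]
contact_force: [1.9, -1.7, 2.8]
gripper_width: 0.206
```

>>> send_rows --commands '[{"translation": [-0.0008, 0, 0.0005], "rot": [0, 0, 0], "grip": 0.01}, {"translation": [-0.0008, 0, 0], "rot": [0, 0, 0], "grip": 0.01}, {"translation": [-0.0008, 0, 0], "rot": [0, 0, 0], "grip": 0.01}, {"translation": [-0.0008, 0, 0], "rot": [0, 0, 0], "grip": 0.01}, {"translation": [-0.0008, 0, 0], "rot": [0, 0, 0], "grip": 0.01}]'

```text
t: 10.97
eef_pos: [0.5971, 0.1887, 0.1271]
tool_rot: [-0.001, 1.0, -0.029, 0.001]
contact_force: [3.3, 0.9, 3.9]
gripper_width: 0.202
```

>>> send_rows --commands '[{"translation": [-0.0008, 0, 0], "rot": [0, 0, 0], "grip": 0.01}, {"translation": [-0.0008, 0, 0], "rot": [0, 0, 0], "grip": 0.01}, {"translation": [-0.0008, 0, 0], "rot": [0, 0, 0], "grip": 0.01}, {"translation": [-0.0008, 0, 0], "rot": [0, 0, 0], "grip": 0.01}, {"translation": [-0.0008, 0, 0], "rot": [0, 0, 0], "grip": 0.01}]'

```text
t: 11.38
eef_pos: [0.5926, 0.1883, 0.1268]
tool_rot: [-0.0, 1.0, -0.029, 0.0]
contact_force: [2.3, 0.4, 3.7]
gripper_width: 0.203
```

>>> send_rows --commands '[{"translation": [-0.0008, 0, 0], "rot": [0, 0, 0], "grip": 0.01}, {"translation": [-0.0008, 0, 0], "rot": [0, 0, 0], "grip": 0.01}, {"translation": [-0.0008, 0, 0], "rot": [0, 0, 0], "grip": 0.01}, {"translation": [-0.0008, 0, 0], "rot": [0, 0, 0], "grip": 0.01}, {"translation": [-0.0008, 0, 0], "rot": [0, 0, 0], "grip": 0.01}]'

```text
t: 11.8
eef_pos: [0.5886, 0.1883, 0.1267]
tool_rot: [-0.0, 1.0, -0.029, 0.0]
contact_force: [3.6, 0.4, 3.5]
gripper_width: 0.203
```

>>> send_rows --commands '[{"translation": [0, -0.001, 0], "rot": [0, 0, 0], "grip": 0.01}, {"translation": [0, -0.001, 0], "rot": [0, 0, 0], "grip": 0.01}, {"translation": [0.0008, 0, 0], "rot": [0, 0, 0], "grip": 0.01}, {"translation": [0.0008, 0, 0], "rot": [0, 0, 0], "grip": 0.01}, {"translation": [0.0008, 0, 0], "rot": [0, 0, 0], "grip": 0.01}]'

```text
t: 12.22
eef_pos: [0.5893, 0.1898, 0.1259]
tool_rot: [0.0, 1.0, -0.029, -0.002]
contact_force: [-2.6, -2.4, 3.8]
gripper_width: 0.201
```

>>> send_rows --commands '[{"translation": [0.0008, 0, -0.0002], "rot": [0, 0, 0], "grip": 0.01}, {"translation": [0.0008, 0, 0], "rot": [0, 0, 0], "grip": 0.01}, {"translation": [0.0008, 0, 0], "rot": [0, 0, 0], "grip": 0.01}, {"translation": [0.0008, 0, 0], "rot": [0, 0, 0], "grip": 0.01}, {"translation": [0.0008, 0, 0], "rot": [0, 0, 0], "grip": 0.01}]'

```text
t: 12.63
eef_pos: [0.5949, 0.1907, 0.1269]
tool_rot: [-0.001, 1.0, -0.029, -0.0]
contact_force: [-2.4, -0.9, 3.9]
gripper_width: 0.206
```

>>> send_rows --commands '[{"translation": [0.0008, 0, 0], "rot": [0, 0, 0], "grip": 0.01}, {"translation": [0.0008, 0, 0], "rot": [0, 0, 0], "grip": 0.01}, {"translation": [0.0008, 0, 0], "rot": [0, 0, 0], "grip": 0.01}, {"translation": [0.0008, 0, 0], "rot": [0, 0, 0], "grip": 0.01}, {"translation": [0.0008, 0, 0], "rot": [0, 0, 0], "grip": 0.01}]'

```text
t: 13.05
eef_pos: [0.5994, 0.1899, 0.1269]
tool_rot: [-0.0, 1.0, -0.029, 0.0]
contact_force: [0.7, -0.3, 3.4]
gripper_width: 0.2
```

>>> send_rows --commands '[{"translation": [0.0008, 0, 0], "rot": [0, 0, 0], "grip": 0.01}, {"translation": [0.0008, 0, 0], "rot": [0, 0, 0], "grip": 0.01}, {"translation": [0.0008, 0, 0], "rot": [0, 0, 0], "grip": 0.01}, {"translation": [0.0008, 0, 0], "rot": [0, 0, 0], "grip": 0.01}, {"translation": [0.0008, 0, 0], "rot": [0, 0, 0], "grip": 0.01}]'

```text
t: 13.47
eef_pos: [0.6025, 0.1897, 0.1265]
tool_rot: [-0.0, 1.0, -0.029, -0.001]
contact_force: [-2.7, 1.4, 1.3]
gripper_width: 0.203
```

>>> send_rows --commands '[{"translation": [0, 0, 0], "rot": [0, 0, 0], "grip": 0.01}, {"translation": [0, 0, 0], "rot": [0, 0, 0], "grip": 0.01}, {"translation": [0, 0, 0], "rot": [0, 0, 0], "grip": 0.01}, {"translation": [0, 0, 0], "rot": [0, 0, 0], "grip": 0.01}, {"translation": [0, 0, 0], "rot": [0, 0, 0], "grip": 0.01}]'

```text
t: 13.88
eef_pos: [0.6026, 0.1897, 0.1267]
tool_rot: [-0.0, 1.0, -0.029, -0.001]
contact_force: [-4.0, 2.0, -0.1]
gripper_width: 0.201
```

>>> send_rows --commands '[{"translation": [-0.0006, -0.0004, 0], "rot": [0, 0, 0], "grip": 0.01}, {"translation": [-0.0006, -0.0002, 0.0005], "rot": [0, 0, 0], "grip": 0.01}, {"translation": [0, 0, 0.0005], "rot": [0, 0, 0], "grip": 0.01}, {"translation": [0, 0, 0.001], "rot": [0, 0, 0], "grip": 0.01}, {"translation": [0, 0, 0], "rot": [0, 0, 0], "grip": 0.01}]'

```text
t: 14.3
eef_pos: [0.6025, 0.19, 0.1252]
tool_rot: [-0.0, 1.0, -0.029, 0.001]
contact_force: [-1.6, -0.4, 1.9]
gripper_width: 0.207
```

>>> send_rows --commands '[{"translation": [-0.0004, 0, 0.0005], "rot": [0, 0, 0], "grip": 0.01}, {"translation": [0, 0, 0.0005], "rot": [0, 0, 0], "grip": 0.01}, {"translation": [0, 0, 0.0005], "rot": [0, 0, 0], "grip": 0.01}, {"translation": [0, 0, 0.0005], "rot": [0, 0, 0], "grip": 0.01}, {"translation": [0, 0, 0], "rot": [0, 0, 0], "grip": 0.01}]'

```text
t: 14.72
eef_pos: [0.6021, 0.1901, 0.123]
tool_rot: [-0.0, 1.0, -0.029, 0.001]
contact_force: [0.3, -0.6, 1.1]
gripper_width: 0.202
```

>>> send_rows --commands '[{"translation": [0, 0, 0.001], "rot": [0, 0, 0], "grip": 0.01}, {"translation": [0, 0, 0.001], "rot": [0, 0, 0], "grip": 0.01}, {"translation": [0, 0, 0.001], "rot": [0, 0, 0], "grip": 0.01}, {"translation": [0, 0, 0.001], "rot": [0, 0, 0], "grip": 0.01}, {"translation": [0, 0, 0.001], "rot": [0, 0, 0], "grip": 0.01}]'

```text
t: 15.13
eef_pos: [0.6016, 0.1902, 0.1178]
tool_rot: [-0.0, 1.0, -0.029, 0.0]
contact_force: [2.0, -1.5, 0.6]
gripper_width: 0.203
```

>>> send_rows --commands '[{"translation": [0.0005, 0.0004, 0.001], "rot": [0, 0, 0], "grip": 0.01}, {"translation": [0, 0, 0.001], "rot": [0, 0, 0], "grip": 0.01}, {"translation": [0, 0, 0.001], "rot": [0, 0, 0], "grip": 0.01}, {"translation": [0, 0, 0.001], "rot": [0, 0, 0], "grip": 0.01}, {"translation": [0, 0, 0.001], "rot": [0, 0, 0], "grip": 0.01}]'

```text
t: 15.55
eef_pos: [0.6017, 0.1901, 0.1127]
tool_rot: [-0.0, 1.0, -0.029, -0.0]
contact_force: [-1.0, 1.6, 0.2]
gripper_width: 0.206
```

>>> send_rows --commands '[{"translation": [-0.0001, -0.0002, 0.001], "rot": [0, 0, 0], "grip": 0.01}, {"translation": [0, 0, 0.001], "rot": [0, 0, 0], "grip": 0.01}, {"translation": [0, 0, 0.0005], "rot": [0, 0, 0], "grip": 0.01}, {"translation": [0, 0, 0.0005], "rot": [0, 0, 0], "grip": 0.01}, {"translation": [0, 0, 0], "rot": [0, 0, 0], "grip": 0.01}]'

```text
t: 15.97
eef_pos: [0.6017, 0.1901, 0.1098]
tool_rot: [-0.0, 1.0, -0.029, -0.0]
contact_force: [-1.0, 0.6, 0.7]
gripper_width: 0.209
```

>>> send_rows --commands '[{"translation": [0, 0, 0.0005], "rot": [0, 0, 0], "grip": 0.01}, {"translation": [0, 0, 0.0005], "rot": [0, 0, 0], "grip": 0.01}, {"translation": [0, 0, 0], "rot": [0, 0, 0], "grip": 0.01}, {"translation": [0, 0, 0], "rot": [0, 0, 0], "grip": 0.01}, {"translation": [0, 0, 0], "rot": [0, 0, 0], "grip": 0.01}]'

```text
t: 16.38
eef_pos: [0.6019, 0.19, 0.109]
tool_rot: [-0.0, 1.0, -0.029, -0.0]
contact_force: [-0.9, 0.3, 1.3]
gripper_width: 0.203
```

>>> send_rows --commands '[{"translation": [0, 0, 0.0005], "rot": [0, 0, 0], "grip": 0.01}, {"translation": [0, 0, 0.0005], "rot": [0, 0, 0], "grip": 0.01}, {"translation": [0, 0, 0.0005], "rot": [0, 0, 0], "grip": 0.01}, {"translation": [0, 0, 0], "rot": [0, 0, 0], "grip": 0.01}, {"translation": [0, 0, 0], "rot": [0, 0, 0], "grip": 0.01}]'

```text
t: 16.8
eef_pos: [0.6019, 0.19, 0.1074]
tool_rot: [-0.0, 1.0, -0.029, -0.0]
contact_force: [-2.2, 0.2, 3.7]
gripper_width: 0.201
```

Run:
```python
from plan import *
st()
from h import *
for n in("wrist","side"):
    c=read_camera(n); cv2.imwrite(f"pics/{n}6.png",c["pixels"][:,:,::-1]);st()
```

```text
t 16.80 p [0.6019 0.19   0.1074] yaw -3.32 z [-1.e-04  4.e-04 -1.e+00] F [-2.15  0.16  3.69] w 0.201
t 16.85 p [0.6019 0.19   0.1075] yaw -3.32 z [-1.e-04  3.e-04 -1.e+00] F [-2.31 -0.17  3.34] w 0.202
t 16.90 p [0.6019 0.19   0.1075] yaw -3.32 z [-1.e-04  4.e-04 -1.e+00] F [-0.97  0.16  2.98] w 0.2
```

View pics/wrist6.png

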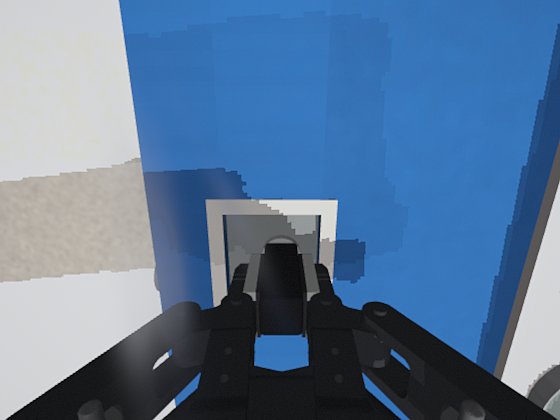

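>>> send_rows --commands '[{"translation": [-0.0002, 0, 0.0005], "rot": [0, 0, 0], "grip": 0.01}, {"translation": [0, 0, 0.0005], "rot": [0, 0, 0], "grip": 0.01}, {"translation": [0, 0, 0.0005], "rot": [0, 0, 0], "grip": 0.01}, {"translation": [0, 0, 0], "rot": [0, 0, 0], "grip": 0.01}, {"translation": [0, 0, 0], "rot": [0, 0, 0], "grip": 0.01}]'

```text
t: 17.32
eef_pos: [0.6019, 0.19, 0.106]
tool_rot: [-0.0, 1.0, -0.029, 0.0]
contact_force: [-1.1, 0.4, 3.8]
gripper_width: 0.203
```

>>> send_rows --commands '[{"translation": [-0.0002, 0, 0.0005], "rot": [0, 0, 0], "grip": 0.01}, {"translation": [0, 0, 0.0005], "rot": [0, 0, 0], "grip": 0.01}, {"translation": [0, 0, 0.0005], "rot": [0, 0, 0], "grip": 0.01}, {"translation": [0, 0, 0.0005], "rot": [0, 0, 0], "grip": 0.01}, {"translation": [0, 0, 0], "rot": [0, 0, 0], "grip": 0.01}]'

```text
t: 17.73
eef_pos: [0.6019, 0.1901, 0.104]
tool_rot: [-0.0, 1.0, -0.029, 0.0]
contact_force: [-1.1, 0.3, 4.4]
gripper_width: 0.205
```

>>> send_rows --commands '[{"translation": [0, 0, -0.001], "rot": [0, 0, 0], "grip": 0.01}, {"translation": [0, 0, -0.001], "rot": [0, 0, 0], "grip": 0.01}, {"translation": [0, 0, -0.001], "rot": [0, 0, 0], "grip": 0.01}, {"translation": [0, 0, -0.001], "rot": [0, 0, 0], "grip": 0.01}, {"translation": [0, 0, 0], "rot": [0, 0, 0], "grip": 0.01}]'

```text
t: 18.15
eef_pos: [0.6018, 0.19, 0.1081]
tool_rot: [-0.0, 1.0, -0.029, 0.0]
contact_force: [2.2, 0.2, 1.9]
gripper_width: 0.204
```

>>> send_rows --commands '[{"translation": [0, 0, 0], "rot": [0, 0, 0], "grip": 0.022}, {"translation": [0, 0, 0], "rot": [0, 0, 0], "grip": 0.03}, {"translation": [0, 0, 0], "rot": [0, 0, 0], "grip": 0.04}, {"translation": [0, 0, 0], "rot": [0, 0, 0], "grip": 0.05}, {"translation": [0, 0, 0], "rot": [0, 0, 0], "grip": 0.05}]' --force 20

```text
t: 18.57
eef_pos: [0.6012, 0.19, 0.1076]
tool_rot: [-0.0, 1.0, -0.029, -0.0]
contact_force: [-0.2, 0.6, 0.4]
gripper_width: 0.583
```

>>> send_rows --commands '[{"translation": [0, 0, 0], "rot": [0, 0, 0], "grip": 0.055}, {"translation": [0, 0, 0], "rot": [0, 0, 0], "grip": 0.055}, {"translation": [0, 0, 0], "rot": [0, 0, 0], "grip": 0.055}, {"translation": [0, 0, 0], "rot": [0, 0, 0], "grip": 0.055}, {"translation": [0, 0, 0], "rot": [0, 0, 0], "grip": 0.055}]'

```text
t: 18.98
eef_pos: [0.6016, 0.1901, 0.108]
tool_rot: [-0.0, 1.0, -0.029, 0.0]
contact_force: [-0.8, 1.0, -0.1]
gripper_width: 0.646
```

Run:
```python
from plan import *
st()
from h import *
for n in("wrist",):
    c=read_camera(n); cv2.imwrite(f"pics/{n}7.png",c["pixels"][:,:,::-1]);st()
```

```text
t 18.98 p [0.6016 0.1901 0.108 ] yaw -3.31 z [ 1.e-04  4.e-04 -1.e+00] F [-0.8   0.96 -0.11] w 0.646
t 19.03 p [0.6015 0.1901 0.1079] yaw -3.31 z [-0.e+00  4.e-04 -1.e+00] F [-1.07  0.15  0.57] w 0.645
```

View pics/wrist7.png

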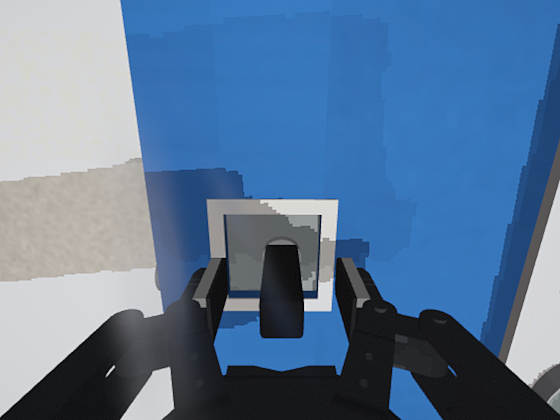

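Pin is standing free between the open jaws, with its collar on the plate inside the window (collar at about (282,242)). Retreating straight up.

>>> send_rows --commands '[{"translation": [0, 0, -0.006], "rot": [0, 0, 0], "grip": 0.055}, {"translation": [0, 0, -0.012], "rot": [0, 0, 0], "grip": 0.055}, {"translation": [0, 0, -0.02], "rot": [0, 0, 0], "grip": 0.055}, {"translation": [0, 0, -0.02], "rot": [0, 0, 0], "grip": 0.055}, {"translation": [0, 0, -0.02], "rot": [0, 0, 0], "grip": 0.055}]'

```text
t: 19.45
eef_pos: [0.6017, 0.1899, 0.1879]
tool_rot: [-0.0, 1.0, -0.029, 0.0]
contact_force: [-0.4, 0.8, -0.5]
gripper_width: 0.644
```

>>> send_rows --commands '[{"translation": [0, 0, -0.02], "rot": [0, 0, 0], "grip": 0.055}, {"translation": [0, 0, -0.02], "rot": [0, 0, 0], "grip": 0.055}, {"translation": [0, 0, -0.015], "rot": [0, 0, 0], "grip": 0.055}, {"translation": [0, 0, -0.005], "rot": [0, 0, 0], "grip": 0.055}, {"translation": [0, 0, 0], "rot": [0, 0, 0], "grip": 0.055}]'

```text
t: 19.87
eef_pos: [0.6025, 0.1901, 0.2482]
tool_rot: [-0.001, 1.0, -0.029, 0.002]
contact_force: [-0.8, -0.7, 0.6]
gripper_width: 0.645
```

Run:
```python
from plan import *
st()
from h import *
for n in("wrist","side","scene"):
    c=read_camera(n); cv2.imwrite(f"pics/{n}8.png",c["pixels"][:,:,::-1]); np.savez(f"pics/{n}8.npz",**c)
c=load("wrist8"); P=cloud(c); im=c["pixels"]
m=(im.max(2)<60)&(np.hypot(P[...,0]-.602,P[...,1]-.19)<.02)&(P[...,2]>.07)&(P[...,2]<.2)
q=P[m]; zt=np.percentile(q[:,2],95); t=q[q[:,2]>zt-.004]; print(m.sum(),"handle top z",zt,t.mean(0),cv2.minAreaRect(t[:,:2].astype(np.float32)*1000))
d=(np.hypot(P[...,0]-.59,P[...,1]-.19)<.07)&(im[...,2].astype(int)-im[...,0]>60); print("deck z",np.median(P[d][:,2]))
```

```text
t 19.87 p [0.6025 0.1901 0.2482] yaw -3.32 z [ 0.0033  0.0021 -1.    ] F [-0.77 -0.72  0.57] w 0.645
679 handle top z 0.13257652871016531 [0.60054053 0.19094184 0.13166145] ((600.3218383789062, 190.70433044433594), (16.768407821655273, 16.728763580322266), 87.06421661376953)
deck z 0.079879848827273
```

View pics/wrist8.png

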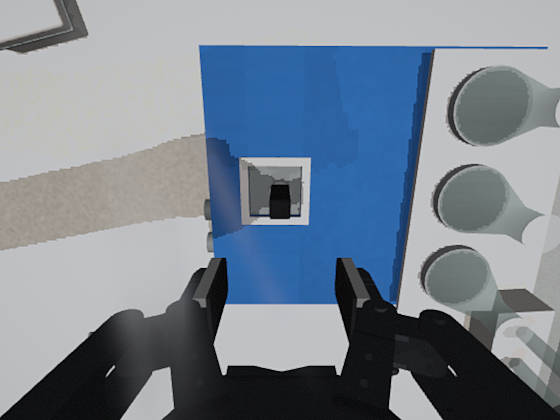

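View pics/side8.png

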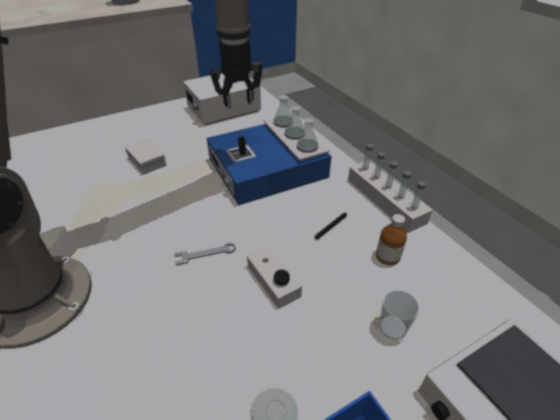

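The handle top reads z ≈ 0.132 m, which is the height expected when fully home (0.050 + 0.082). The pin stands upright, and everything else is where it was.

Run:
```python
from station import *
print(hand_in()); print(get_obs()["t"])
```

```text
the job is handed in; nothing more can be done
None
the job is handed in; nothing more can be done
```

The locking pin is home in the drive plate and released, and I handed the job in at about 20 s on the robot's clock.

- **What I did:** I drew the pin out of the parking block and lowered it through the window. I then slid it over the plate in lines 2 mm apart at about 4.5 N. On the third line it dropped in, near (0.602, 0.190), and the upward force fell from about 3.5 N to about 0 N. I eased it sideways and pushed it down until the collar pressed the sprung plate at about 5 N, then backed off, let go and retreated straight up.
- **Last checks:**
  - The handle top measured 0.132 m, the height expected when fully home, with the deck reading 0.080 m.
  - The pin stands upright and clear of the gripper.
  - In the last side view the screw, wrench, marker, bottle, beaker and dish look unmoved. I compared that by eye, without measuring.
- **Disagreements:** No check failed. The plate-spring force agreed with a seated collar only to within the sensor's noise of about 1 N.

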